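# Set the shaker's speed and start it

## Task

Set the small white shaker to speed five and start it: with a fingertip against its pointer, push the black rotary selector clockwise, click by click, until it rests in the fifth click from the off dot, never going past it, and only then gently press the start button fully down and let it come up again. Only push and press: do not lift, shove or tip the shaker, and leave the two dishes on it and the things standing round it where they are.

Things in the scene. Friction and masses are not known exactly. Their poses are not given: they have to be found in the camera images.
- shaker: compact lab shaker, a white box 190 (x) by 156 (y) mm standing loose on rubber feet, about 4 kg. Origin: centre of its underside, on the worktop; x points from its controls to its platform (roughly away from the robot), y to its left, z up. Control deck at z = 54 mm over the front half (x -95 to 10 mm), flat platform with rubber mat, top at z = 66 mm, over the rear half (x 14 to 94 mm).
- selector_axis (a point): point on the selector's turning axis at the deck's surface, 54 mm above the worktop, at x = -43, y = 22 mm of the shaker. Round it lies a scale of flat black marks 42 to 51 mm from the axis: a round dot (off), then clockwise seven bars that grow in length, one every 36 degrees (speeds one to seven).
- pointer_tip (a point): end of the pointer, 38 mm from the axis, 18 mm above the deck. The black selector: a skirt (radius 24, height 8 mm) with a straight bar 11 mm wide, 8 to 29 mm above the deck, reaching 38 mm from the axis on the pointer side (white line on top), 14 mm on the other; hub of radius 14 mm up to 24 mm. Push the bar's side with a fingertip: about 4 N at 30 mm from the axis for each click.
- selector (a joint): selector angle, rad: 0 at off, growing clockwise seen from above, stop 4.40 at speed seven. At q the pointer stands 126 degrees - q anticlockwise of the shaker's +x. A sprung detent holds it every 0.628 rad: speed five is 3.142. Pushed past half-way it snaps forward to the next click by itself; short of half-way it falls back. It starts at off, one or two.
- start (a joint): travel of the start button in m: 0 up, 0.005 fully down; a spring (4 N when fully down) brings it back up
- start_top (a point): centre of the top of the round grey start button (22 mm across, in a black ring) on the control deck, right of the selector at x = -62, y = -55 mm of the shaker; pressed straight down
- dish_left: round petri dish, 54 mm across, 16 mm tall, standing on the platform's left half; origin at the centre of its underside
- dish_right: round petri dish, 54 mm across, 16 mm tall, standing on the platform's right half; origin at the centre of its underside
- bottle: small amber bottle, 44 mm across, 95 mm tall, standing on the worktop right of the shaker; origin at the centre of its underside
- beaker: clear beaker, 71 mm across, 88 mm tall, standing on the worktop right of the shaker; origin at the centre of its underside
- marker: marker pen, 13 mm thick, 140 mm long along its y, lying on the worktop in front of the shaker; origin at the middle of its underside
There are look-alikes about, which are no part of the job. Leave any pink or red look-alike of the beaker alone.

How it is judged:
By the outcome, as a careful person would: the job done as asked, in the order asked, and still so for the second after the job is handed in, with the robot touching nothing.
It also fails if it takes over 64 s, if anything falls off the work surface, if the arm or the gripper's body presses on something with over 40 N, if the wrist force passes 120 N, or if a joint passes its speed limit or range.

## Robot

A 6-joint arm with a two-finger parallel gripper is mounted at the origin on a cart in front of the work surface, level with it; the furniture and walls round the work are solid. World frame = base frame: x ahead of the robot, y to its left, z up, the work surface at z = 0. Lengths are in mm, angles in rad, forces in N, time in s.
With the tool pointing down it reaches from about 250 to 725 mm from the base axis. Payload 4 kg.
Tool frame: the origin (TCP) lies midway between the tips of the shut fingers; the grasp point (between the pads) lies env.grasp_offset behind it (env.grasp_offset is the distance from the TCP to the grasp point, in mm); z points along the fingers, y is the line along which they close (so a half turn about z gives the same grasp; the last joint's range is limited). The gripper opens to 85 mm and grips with 20 to 120 N. Pads are 22 mm wide; open, the fingers measure 114 mm over their backs; the gripper's body (76 mm by 85 mm) begins 54 mm behind the grasp point. The pads swing forward as they close: fully open they stand 13 mm farther back than shut.
Start: joints at [-1.199, 0.241, 0.005, 1.335, 0, 1.571], TCP at [181.645, -465.838, 231.306] pointing down, gripper open.
Joint ranges: [-2.72, 2.72], [-1.05, 1.87], [-1.09, 1.28], [-1.99, 2.15], [-1.42, 1.44], [-3.14, 3.14]. Speed limits (rad/s): [2.79, 2.79, 3.14, 3.14, 3.14, 3.14].

## Interface

Orientations are given as a rotation vector (axis times angle).
In Python, from station import env gives the robot as it stands. The module is installed in compiled form; this text tells all that it offers.
- The arm moves only by the tool step_arm, never from a script. Its argument "rows" is a list of rows, each an object with "turn": the turn, a rotation vector about the world's x, y, z in degrees, a list of three; "offset": the shift along the world's x, y, z in mm, a list of three; "claw": the finger opening in mm, from 0 to 85.4. A call has 1 to 10 rows; each row shifts and turns the commanded pose from where the row before left it; what a row does not reach is not made up. A row lasts 1/12 s, in which the tool goes at most 41.7 mm and 7.16 degrees, less where a joint would pass 70% of its speed; a pose out of reach is approached as far as the arm can. A call is refused whole if a number of a shift passes 41.7 or a number of a turn 7.16, either way. A call with a gripper value outside its range is refused whole. The fingers move at their own pace and stop on an object; "grip_force" is the grip in N (left out, the last holds). Time passes only in rows, so rows that do not move let the fingers close. It gives the time, the measured TCP pose, the force, the opening and the grip force at its end, in the units of the state.
- env.sense(): the state, without advancing time (a new reading comes with each control period).
- env.snapshot(name): name is "scene" or "top" or "wrist"; returns the picture (400x640x3 uint8, red, green, blue); there is no depth.
- env.camera_model(name): a dict with "fov_y" (degrees; the focal length in pixels is half the picture's height over the tangent of half this angle, whatever the lens; pixels are square), "cx", "cy" (the principal point, pixels), "pose" (4x4, takes a point from camera to world coordinates); the wrist camera has in their place "tool_from_camera" (4x4, takes a point from camera to tool coordinates, whose origin is the TCP and whose axes are the flange's). Camera axes: x right, y down, z forward; pixel columns grow to the right and rows downward; lengths in mm; the calibration is good to about 2 mm. A picture is of the moment at which its call begins: read the wrist's pose just before it. camera_model takes no time and is no camera call.
- env.job_done(): hands the job in; it is judged then, once.
The state is a dict: "time": time; "qpos": joint angles; "joint_velocities": joint speeds; "joint_efforts": joint torques, N m; "ee_pos": TCP position; "tool_rot": TCP orientation; "force": force on the tool from outside, world axes, zero at the start; "torque": the same for the moment, N m; "grip_width": opening from 0.0 (shut) to 1.0 (fully open); "grasp_force": force on a finger pad.
Only numpy, scipy, OpenCV 4.12 (cv2) and the standard library are available. Lean on these libraries where they do the work, as an engineer would, in place of code of your own. Each camera call takes 0.05 s, during which the arm holds its last target. There are 200 camera calls.

## Working session

There is one attempt and no reset: what is moved stays moved. The work goes in short steps, Python scripts to look and compute and a tool call to move; the robot and the scene stay as the last step left them, time stands still between calls to the robot, and variables do not carry over. Pictures are saved under pics/ and viewed, at most 10 in all, crops included, and the job is handed in when it is done.

Besides the shell and the picture viewer there is one more tool, called as name(argument=value, ...), one argument or row to a line, values as JSON. step_arm: Moves the arm, as the interface text tells. Its arguments: {"type":"object","properties":{"rows":{"type":"array"},"grip_force":{"type":"number"}},"required":["rows"]}

```bash
mkdir -p pics; cat > h.py <<'E'
import numpy as np,cv2
from station import env
def snap(n,f):
    im=env.snapshot(n); cv2.imwrite('pics/'+f,cv2.cvtColor(im,cv2.COLOR_RGB2BGR)); return im
def K(n):
    m=env.camera_model(n); f=200/np.tan(np.radians(m['fov_y'])/2)
    return np.array([[f,0,m['cx']],[0,f,m['cy']],[0,0,1]]),np.array(m.get('pose',m.get('tool_from_camera')))
def ray(n,u,v,z):
    k,P=K(n); d=P[:3,:3]@np.linalg.solve(k,[u,v,1]); o=P[:3,3]; return o+d*(z-o[2])/d[2]
def proj(n,X):
    k,P=K(n); c=np.linalg.inv(P)@np.append(X,1); p=k@c[:3]; return p[:2]/p[2]
E
python3 - <<'E'
from h import *
a=snap('top','top.png');b=snap('scene','scene.png')
print(env.camera_model('top'));print(env.camera_model('scene'));print(env.sense(),env.grasp_offset)
E
```

```text
{'fov_y': 45.56135689689596, 'cx': 323.010706333499, 'cy': 200.06506456946514, 'pose': array([[ 1.43099998e-02, -9.83667786e-01,  1.79423830e-01,
         3.19540871e+02],
       [-9.99891625e-01, -1.34569678e-02,  5.97057407e-03,
        -4.18694287e+02],
       [-3.45856067e-03, -1.79489824e-01, -9.83753750e-01,
         1.26211464e+03],
       [ 0.00000000e+00,  0.00000000e+00,  0.00000000e+00,
         1.00000000e+00]])}
{'fov_y': 52.87627670236331, 'cx': 317.93084368493794, 'cy': 203.16168294579944, 'pose': array([[ 4.99237654e-01, -5.11838621e-01,  6.99130167e-01,
        -1.26630497e+02],
       [-8.66325709e-01, -3.09334847e-01,  3.92162871e-01,
        -8.11928724e+02],
       [ 1.55412203e-02, -8.01456910e-01, -5.97850560e-01,
         6.76181154e+02],
       [ 0.00000000e+00,  0.00000000e+00,  0.00000000e+00,
         1.00000000e+00]])}
{'time': 0.1, 'qpos': array([-1.19898624e+00,  2.41350507e-01,  3.87593491e-03,  1.33520022e+00,
        8.28954442e-06,  1.57081896e+00]), 'joint_velocities': array([-1.76099222e-05,  1.31292459e-04,  1.67157229e-03,  1.34444848e-03,
       -7.39158813e-04, -1.61408822e-03]), 'joint_efforts': array([ 5.89009760e-04, -3.73139083e+01,  2.53009218e+01,  1.08909429e-02,
       -4.31338805e-06, -1.19361246e-05]), 'ee_pos': array([ 181.45096685, -465.31517107,  230.50203229]), 'tool_rot': array([-3.08565176e+00, -5.80303155e-01,  5.32315635e-04]), 'force': array([0.55744405, 0.36916506, 0.2225271 ]), 'torque': array([ 0.02424948, -0.00145083,  0.006895  ]), 'grasp_force': 0.0, 'grip_width': 1.0010584580354727} 18.700000000000003
```

View pics/top.png

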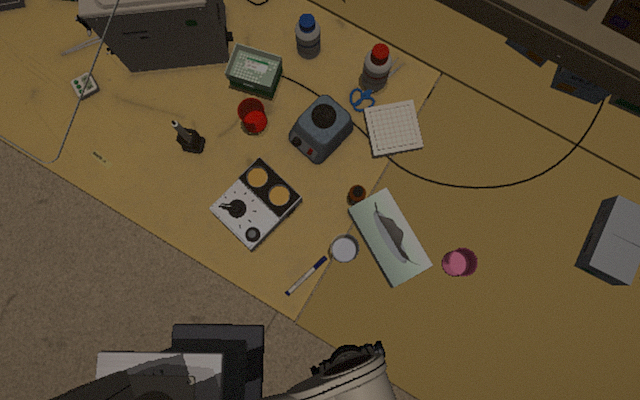

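View pics/scene.png

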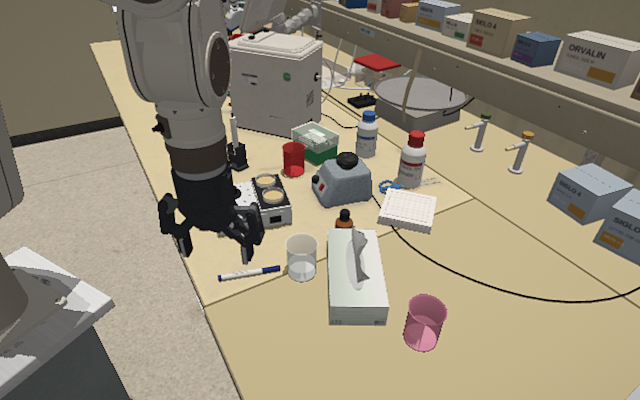

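The top view shows the white shaker at (256,204): selector (236,208), start button (253,235), dishes (257,177) and (279,196). Things that could be taken for it: the blue-grey mixer with a black knob (320,128), the white rack (393,128) and the tissue box (390,237). I choose the white box with the two dishes and will check it in a close crop.

```bash
python3 - <<'E'
import cv2
a=cv2.imread('pics/top.png')[150:260,195:315]
cv2.imwrite('pics/c.png',cv2.resize(a,None,fx=5.4,fy=5.4,interpolation=cv2.INTER_CUBIC))
E
```

```text
(no output)
```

View pics/c.png

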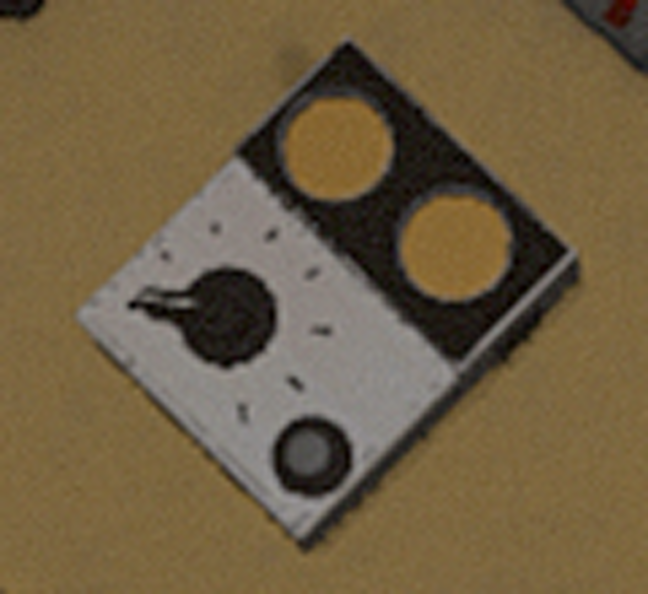

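The crop confirms the shaker: white deck, selector (228,318) with its pointer to the left at about (135,300), grey start button (312,455), seven bars visible. It seems to be at off, with the dot hidden by the pointer.

```bash
cat >> h.py <<'E'
from scipy.optimize import least_squares
def S(p,X):
    c,s=np.cos(p[2]),np.sin(p[2]); return np.array([p[0]+c*X[0]-s*X[1],p[1]+s*X[0]+c*X[1],X[2]])
E
python3 - <<'E'
from h import *
O=[((-95,78,54),(78,315)),((-95,-78,54),(303,540)),((14,-78,66),(457,365)),((94,78,66),(350,40)),((94,-78,66),(578,252)),((-62,-55,56),(312,455))]
for i in range(1,8):
    a=np.radians(126-36*i); O.append(((-43+46*np.cos(a),22+46*np.sin(a),54),[(165,256),(214,228),(272,234),(313,272),(321,330),(295,382),(243,412)][i-1]))
uv=lambda q:np.array([195+q[0]/5.4,150+q[1]/5.4])
f=lambda p:np.concatenate([proj('top',S(p,X))-uv(q) for X,q in O])
g=ray('top',256,204,60); r=least_squares(f,[g[0],g[1],-.8]); p=r.x
print(p,np.degrees(p[2]),np.round(r.fun.reshape(-1,2),2).tolist())
ax=S(p,(-43,22,54));print('axis',ax,'btn',S(p,(-62,-55,58)))
for k in range(6):
    a=p[2]+np.radians(126-36*k); t=ax[:2]+38*np.array([np.cos(a),np.sin(a)]);print(k,t,np.degrees(a),(proj('top',[*t,83])-[195,150])*5.4)
for n,u in (('bottle',(356,194)),('beaker',(343,249)),('mark1',(288,293)),('mark2',(324,260))):print(n,ray('top',*u,90 if n[0]=='b' else 6))
print(env.camera_model('wrist'))
E
```

```text
[ 530.4012147  -237.07586496   -0.74716874] -42.80961548694515 [[-1.65, 0.19], [-0.59, 0.47], [0.66, 1.31], [-0.71, -1.62], [0.2, -0.21], [0.45, 0.47], [-0.57, -0.63], [0.2, -0.58], [0.3, -0.27], [0.45, 0.15], [0.68, 0.12], [0.44, 0.38], [0.13, 0.08]]
axis [ 513.80615152 -191.7150462    54.        ] btn [ 447.54098961 -235.29174085   58.        ]
0 [ 518.31183463 -153.98311251] 83.19038451305485 [137.57778485 297.31419756]
1 [ 539.62959989 -163.8376447 ] 47.19038451305485 [161.06657954 252.61122784]
2 [ 551.08368558 -184.34039674] 11.190384513054852 [206.09628878 229.14218763]
3 [ 548.29902028 -207.66001422] -24.809615486945148 [255.62859564 235.65066249]
4 [ 532.33925148 -224.88919586] -60.80961548694515 [291.00179621 269.72551343]
5 [ 509.30046842 -229.44697989] -96.80961548694515 [298.70507969 318.61959783]
bottle [ 549.90576409 -494.05936729   90.        ]
beaker [ 411.86073609 -462.40743505   90.        ]
mark1 [ 302.78337698 -323.91429335    6.        ]
mark2 [ 389.01038561 -415.94844529    6.        ]
{'fov_y': 60.089434976219906, 'cx': 322.9088925158949, 'cy': 197.10631683428895, 'tool_from_camera': array([[-3.29791514e-05, -9.55148277e-01, -2.96127957e-01,
         7.63589620e+01],
       [ 9.99999976e-01, -9.53341102e-05,  1.96128258e-04,
        -1.41168760e+00],
       [-2.15562663e-04, -2.96127944e-01,  9.55148258e-01,
        -1.41490989e+02],
       [ 0.00000000e+00,  0.00000000e+00,  0.00000000e+00,
         1.00000000e+00]])}
```

step_arm(
  rows=[
    {"turn": [0,0,5],"offset": [28,25,0],"claw": 0},
    {"turn": [0,0,5],"offset": [28,25,0],"claw": 0},
    {"turn": [0,0,5],"offset": [28,25,0],"claw": 0},
    {"turn": [0,0,5],"offset": [28,25,0],"claw": 0},
    {"turn": [0,0,5],"offset": [28,25,0],"claw": 0},
    {"turn": [0,0,5],"offset": [28,25,0],"claw": 0},
    {"turn": [0,0,5],"offset": [28,25,0],"claw": 0},
    {"turn": [0,0,5],"offset": [28,25,0],"claw": 0},
    {"turn": [0,0,5],"offset": [28,25,0],"claw": 0},
    {"turn": [0,0,5],"offset": [0,0,0],"claw": 0},
  ],
  grip_force=40,
)

```text
time: 0.93
ee_pos: [437.7, -236.5, 230.7]
tool_rot: [-2.541, -1.846, -0.004]
force: [-1.6, -1.0, -0.5]
grip_width: 0.002
grasp_force: 0.0
```

```bash
cat >> h.py <<'E'
from scipy.spatial.transform import Rotation as R
def st():
    s=env.sense(); m=R.from_rotvec(s['tool_rot']).as_matrix()
    print('t',s['time'],'pos',s['ee_pos'].round(1),'yawx',round(np.degrees(np.arctan2(m[1,0],m[0,0])),1),'z',m[:,2].round(3),'q',np.degrees(s['qpos']).round(1),'F',s['force'].round(1),'g',round(s['grip_width'],3)); return s,m
E
python3 - <<'E'
from h import *
st()
snap('wrist','w1.png')
E
```

```text
t 0.9333 pos [ 437.7 -236.5  230.7] yawx 72.0 z [ 0.002  0.002 -1.   ] q [-28.5  13.5  -0.2  76.3   0.2  79.5] F [-1.6 -1.  -0.5] g 0.002
```

View pics/w1.png

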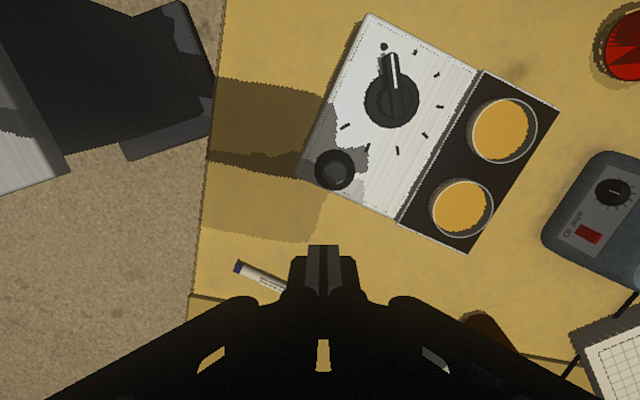

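The wrist view shows the off dot at (384,46), with the pointer's white line aimed at it, so the selector is at off. Next I fit the shaker's pose from this view.

```bash
python3 - <<'E'
from h import *
s,m=st()
T=np.eye(4);T[:3,:3]=m;T[:3,3]=s['ee_pos'];k,C=K('wrist');P=T@C
def pw(X):
    c=np.linalg.inv(P)@np.append(X,1);q=k@c[:3];return q[:2]/q[2]
O=[((-95,78,54),(367,12)),((94,78,66),(560,105)),((94,-78,66),(468,253)),((-62,-55,58),(335,170))]
M=[(384,46),(416,52),(437,75),(440,107),(424,135),(397,151),(366,147),(345,126)]
for i in range(8):
    a=np.radians(126-36*i); O.append(((-43+46.5*np.cos(a),22+46.5*np.sin(a),54),M[i]))
f=lambda p:np.concatenate([pw(S(p,X))-q for X,q in O])
r=least_squares(f,[530,-237,-.747],loss='soft_l1');p=r.x
print(p,np.degrees(p[2]),f(p).reshape(-1,2).round(1).tolist())
# average with the top fit
p=(p+np.array([530.4,-237.1,-.747]))/2;np.save('p.npy',p)
ax=S(p,(-43,22,54));print('axis',ax,'btn',S(p,(-62,-55,58)))
for q in (0,1,2,3,4,5):
  th=p[2]+np.radians(126-36*q);e=np.array([np.cos(th),np.sin(th)]);n=np.array([-e[1],e[0]])
  print(q,(ax[:2]+32*e+17*n).round(1),'yaw -x push',np.degrees(th)+90)
E
```

```text
t 0.9833 pos [ 435.7 -238.2  230.6] yawx 72.0 z [-0.001  0.001 -1.   ] q [-28.7  13.5  -0.3  76.3   0.   79.3] F [ 0.1 -0.7 -0.7] g -0.001
[ 529.5542316  -236.76650786   -0.74193791] -42.5099109681203 [[-1.3, -2.7], [4.4, 3.2], [0.3, 4.6], [-1.3, 0.2], [-2.0, -1.2], [-0.6, -3.1], [1.1, -1.8], [1.4, -0.2], [1.4, 1.3], [-0.0, 0.7], [0.3, 1.2], [-1.3, 0.8]]
axis [ 513.25964874 -191.61740355   54.        ] btn [ 447.11237595 -235.37284095   58.        ]
0 [ 500.1 -157.9] yaw -x push 173.3450708678036
1 [ 522.4 -156.6] yaw -x push 137.3450708678036
2 [ 541.3 -168.7] yaw -x push 101.3450708678036
3 [ 549.4 -189.5] yaw -x push 65.3450708678036
4 [ 543.8 -211.2] yaw -x push 29.3450708678036
5 [ 526.4 -225.4] yaw -x push -6.654929132196401
```

step_arm(
  rows=[
    {"turn": [0,0,6.7],"offset": [5.7,8.5,-8],"claw": 0},
    {"turn": [0,0,6.7],"offset": [5.7,8.5,-8],"claw": 0},
    {"turn": [0,0,6.7],"offset": [5.7,8.5,-8],"claw": 0},
    {"turn": [0,0,6.7],"offset": [5.7,8.5,-8],"claw": 0},
    {"turn": [0,0,6.7],"offset": [5.7,8.5,-8],"claw": 0},
    {"turn": [0,0,6.7],"offset": [5.7,8.5,-8],"claw": 0},
    {"turn": [0,0,6.7],"offset": [5.7,8.5,-8],"claw": 0},
    {"turn": [0,0,6.7],"offset": [5.7,8.5,-8],"claw": 0},
    {"turn": [0,0,6.7],"offset": [5.7,8.5,-8],"claw": 0},
    {"turn": [0,0,6.7],"offset": [5.7,8.5,-8],"claw": 0},
  ],
)

```text
time: 1.82
ee_pos: [490.0, -156.1, 150.6]
tool_rot: [-1.114, -2.936, 0.001]
force: [0.8, -0.8, 0.5]
grip_width: -0.0
grasp_force: 0.0
```

step_arm(
  rows=[
    {"turn": [0,0,6.7],"offset": [0,0,0],"claw": 0},
    {"turn": [0,0,6.7],"offset": [0,0,0],"claw": 0},
    {"turn": [0,0,6.7],"offset": [0,0,0],"claw": 0},
    {"turn": [0,0,6.7],"offset": [0,0,0],"claw": 0},
    {"turn": [0,0,6.7],"offset": [0,0,0],"claw": 0},
    {"turn": [0,0,0],"offset": [0,0,0],"claw": 0},
    {"turn": [0,0,0],"offset": [0,0,0],"claw": 0},
    {"turn": [0,0,0],"offset": [0,0,0],"claw": 0},
  ],
)

```text
time: 2.48
ee_pos: [490.2, -156.2, 151.1]
tool_rot: [-0.231, -3.133, -0.0]
force: [-0.3, -0.1, 0.8]
grip_width: -0.002
grasp_force: 0.0
```

```bash
python3 - <<'E'
from h import *
s,m=st()
np.save('p.npy',[530.7,-236.4,-.7445])
E
```

```text
t 2.4833 pos [ 490.2 -156.2  151.1] yawx 171.6 z [-0.  0. -1.] q [-17.7  18.2  -6.   65.8  -0.   -9.2] F [-0.3 -0.1  0.8] g -0.002
```

step_arm(
  rows=[
    {"turn": [0,0,0.3],"offset": [0,0,-20],"claw": 0},
    {"turn": [0,0,0.3],"offset": [0,0,-20],"claw": 0},
    {"turn": [0,0,0.3],"offset": [0,0,-20],"claw": 0},
    {"turn": [0,0,0.3],"offset": [0,0,-10],"claw": 0},
    {"turn": [0,0,0.3],"offset": [0,0,-6],"claw": 0},
    {"turn": [0,0,0.3],"offset": [0,0,-4],"claw": 0},
    {"turn": [0,0,0],"offset": [0,0,0],"claw": 0},
    {"turn": [0,0,0],"offset": [0,0,0],"claw": 0},
  ],
)

```text
time: 3.15
ee_pos: [491.2, -156.1, 72.0]
tool_rot: [0.176, 3.136, -0.0]
force: [-0.5, -0.4, -0.3]
grip_width: -0.006
grasp_force: 0.0
```

```bash
python3 - <<'E'
from h import *
s,m=st()
snap('wrist','w2.png')
E
```

```text
t 3.15 pos [ 491.2 -156.1   72. ] yawx 173.6 z [ 0.001 -0.    -1.   ] q [-17.6  22.7 -12.5  54.8  -0.  -11.2] F [-0.5 -0.4 -0.3] g -0.006
```

View pics/w2.png

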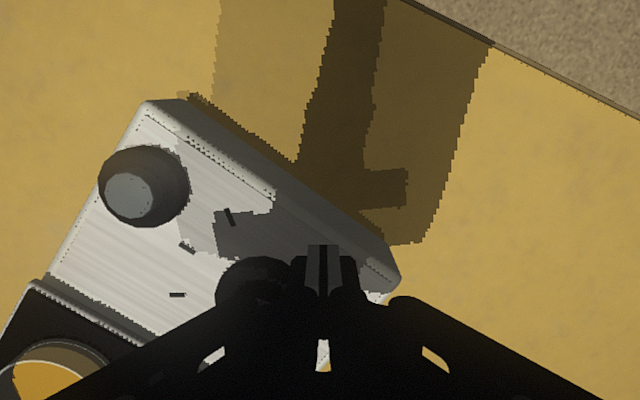

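The fingertip (323,270) is down beside the pointer, clear of the skirt and deck. Next I work out the arc increments.

```bash
python3 - <<'E'
from h import *
p=np.load('p.npy');ax=S(p,(-43,22,54))[:2]
def pos(q,l=17):
  th=p[2]+np.radians(126-36*q);e=np.array([np.cos(th),np.sin(th)]);n=np.array([-e[1],e[0]]);return ax+32*e+l*n
print(pos(0)-[491.2,-156.1])
for q in range(5):
  print(q,[np.round(pos(q+(i+1)/10)-pos(q+i/10),1).tolist() for i in range(10)],pos(q+1).round(1),'dish',)
E
```

```text
[ 9.60799364 -1.22871333]
0 [[2.1, 0.8], [2.2, 0.6], [2.2, 0.5], [2.3, 0.3], [2.3, 0.2], [2.3, 0.1], [2.3, -0.1], [2.3, -0.2], [2.2, -0.4], [2.2, -0.5]] [ 523.2 -156. ] dish
1 [[2.2, -0.6], [2.1, -0.8], [2.1, -0.9], [2.0, -1.0], [2.0, -1.2], [1.9, -1.3], [1.8, -1.4], [1.7, -1.5], [1.6, -1.6], [1.5, -1.7]] [ 542.  -168.1] dish
2 [[1.4, -1.8], [1.3, -1.9], [1.1, -2.0], [1.0, -2.0], [0.9, -2.1], [0.8, -2.1], [0.6, -2.2], [0.5, -2.2], [0.3, -2.3], [0.2, -2.3]] [ 550.2 -189. ] dish
3 [[0.1, -2.3], [-0.1, -2.3], [-0.2, -2.3], [-0.4, -2.2], [-0.5, -2.2], [-0.6, -2.2], [-0.8, -2.1], [-0.9, -2.1], [-1.0, -2.0], [-1.2, -2.0]] [ 544.5 -210.6] dish
4 [[-1.3, -1.9], [-1.4, -1.8], [-1.5, -1.7], [-1.6, -1.6], [-1.7, -1.5], [-1.8, -1.4], [-1.9, -1.3], [-2.0, -1.1], [-2.0, -1.0], [-2.1, -0.9]] [ 527.2 -224.8] dish
```

step_arm(
  rows=[
    {"turn": [0,0,0],"offset": [2.5,0,-1],"claw": 0},
    {"turn": [0,0,0],"offset": [2.5,0,-1],"claw": 0},
    {"turn": [0,0,0],"offset": [2,0,0],"claw": 0},
    {"turn": [0,0,0],"offset": [0,0,0],"claw": 0},
  ],
)

```text
time: 3.53
ee_pos: [498.5, -155.9, 69.6]
tool_rot: [0.175, 3.136, -0.0]
force: [0.6, 0.5, -0.1]
grip_width: -0.001
grasp_force: 0.0
```

step_arm(
  rows=[
    {"turn": [0,0,0],"offset": [2.3,-1.3,0],"claw": 0},
    {"turn": [0,0,-3.6],"offset": [2.1,0.8,0],"claw": 0},
    {"turn": [0,0,-3.6],"offset": [2.2,0.6,0],"claw": 0},
    {"turn": [0,0,-3.6],"offset": [2.2,0.5,0],"claw": 0},
    {"turn": [0,0,-3.6],"offset": [2.3,0.3,0],"claw": 0},
  ],
)

```text
time: 3.95
ee_pos: [507.5, -154.5, 69.1]
tool_rot: [-0.571, -3.086, -0.001]
force: [-2.4, 0.8, 2.7]
grip_width: 0.002
grasp_force: 1.5
```

step_arm(
  rows=[
    {"turn": [0,0,-3.6],"offset": [2.3,0.2,0],"claw": 0},
    {"turn": [0,0,-3.6],"offset": [2.3,0.1,0],"claw": 0},
    {"turn": [0,0,-3.6],"offset": [2.3,-0.1,0],"claw": 0},
    {"turn": [0,0,-3.6],"offset": [2.3,-0.2,0],"claw": 0},
    {"turn": [0,0,0],"offset": [0,0,0],"claw": 0},
  ],
)

```text
time: 4.37
ee_pos: [518.5, -155.0, 69.3]
tool_rot: [0.951, 2.994, -0.0]
force: [-0.0, -0.2, 0.2]
grip_width: -0.002
grasp_force: 0.0
```

```bash
python3 - <<'E'
from h import *
st()
a=snap('top','t2.png');b=snap('wrist','w3.png')
cv2.imwrite('pics/c2.png',np.hstack([cv2.resize(cv2.imread('pics/t2.png')[160:260,195:315],(480,400),interpolation=cv2.INTER_CUBIC),cv2.imread('pics/w3.png')[0:400,100:400]]))
E
```

```text
t 4.3667 pos [ 518.5 -155.    69.3] yawx 144.8 z [ 0. -0. -1.] q [-16.6  25.4  -8.5  56.   -0.   18.6] F [-0.  -0.2  0.2] g -0.002
```

View pics/c2.png

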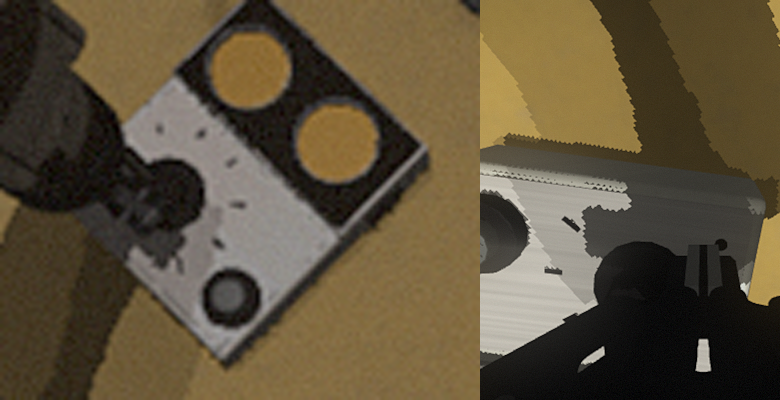

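The push force fell back to zero and the off dot is uncovered at (720,243), so the selector has snapped to one. On to click two.

step_arm(
  rows=[
    {"turn": [0,0,-3.6],"offset": [2.2,-0.4,0],"claw": 0},
    {"turn": [0,0,-3.6],"offset": [2.2,-0.5,0],"claw": 0},
    {"turn": [0,0,-3.6],"offset": [2.2,-0.6,0],"claw": 0},
    {"turn": [0,0,-3.6],"offset": [2.1,-0.8,0],"claw": 0},
    {"turn": [0,0,-3.6],"offset": [2.1,-0.9,0],"claw": 0},
  ],
)

```text
time: 4.88
ee_pos: [527.7, -157.2, 69.2]
tool_rot: [-1.407, -2.806, -0.002]
force: [-2.0, 3.0, 2.8]
grip_width: 0.001
grasp_force: 1.7
```

step_arm(
  rows=[
    {"turn": [0,0,-3.6],"offset": [2.0,-1.0,0],"claw": 0},
    {"turn": [0,0,-3.6],"offset": [2.0,-1.2,0],"claw": 0},
    {"turn": [0,0,-3.6],"offset": [1.9,-1.3,0],"claw": 0},
    {"turn": [0,0,-3.6],"offset": [1.8,-1.4,0],"claw": 0},
    {"turn": [0,0,-3.6],"offset": [1.7,-1.5,0],"claw": 0},
    {"turn": [0,0,0],"offset": [0,0,0],"claw": 0},
  ],
)

```text
time: 5.38
ee_pos: [538.4, -164.8, 69.3]
tool_rot: [1.829, 2.554, -0.0]
force: [0.3, -0.7, -0.1]
grip_width: -0.002
grasp_force: 0.0
```

step_arm(
  rows=[
    {"turn": [0,0,-3.6],"offset": [1.6,-1.6,0],"claw": 0},
    {"turn": [0,0,-3.6],"offset": [1.5,-1.7,0],"claw": 0},
    {"turn": [0,0,-3.6],"offset": [1.4,-1.8,0],"claw": 0},
    {"turn": [0,0,-3.6],"offset": [1.3,-1.9,0],"claw": 0},
    {"turn": [0,0,-3.6],"offset": [1.1,-2.0,0],"claw": 0},
  ],
)

```text
time: 5.8
ee_pos: [544.7, -172.4, 69.2]
tool_rot: [-2.204, -2.236, -0.002]
force: [-0.0, 2.5, 1.9]
grip_width: 0.002
grasp_force: 1.4
```

step_arm(
  rows=[
    {"turn": [0,0,-3.6],"offset": [1.0,-2.0,0],"claw": 0},
    {"turn": [0,0,-3.6],"offset": [0.9,-2.1,0],"claw": 0},
    {"turn": [0,0,-3.6],"offset": [0.8,-2.1,0],"claw": 0},
    {"turn": [0,0,-3.6],"offset": [0.6,-2.2,0],"claw": 0},
    {"turn": [0,0,-3.6],"offset": [0.5,-2.2,0],"claw": 0},
    {"turn": [0,0,0],"offset": [0,0,0],"claw": 0},
  ],
)

```text
time: 6.3
ee_pos: [548.7, -184.5, 69.3]
tool_rot: [2.528, 1.865, -0.0]
force: [0.7, -0.1, 0.5]
grip_width: -0.005
grasp_force: 0.0
```

```bash
python3 - <<'E'
from h import *
st()
a=snap('top','t3.png');b=snap('wrist','w4.png')
cv2.imwrite('pics/c3.png',np.hstack([cv2.resize(cv2.imread('pics/t3.png')[160:260,195:315],(480,400),interpolation=cv2.INTER_CUBIC),cv2.imread('pics/w4.png')[0:400,150:450]]))
E
```

```text
t 6.3 pos [ 548.7 -184.5   69.3] yawx 72.9 z [-0. -0. -1.] q [-18.6  29.2  -2.2  58.6  -0.   88.6] F [ 0.7 -0.1  0.5] g -0.005
```

View pics/c3.png

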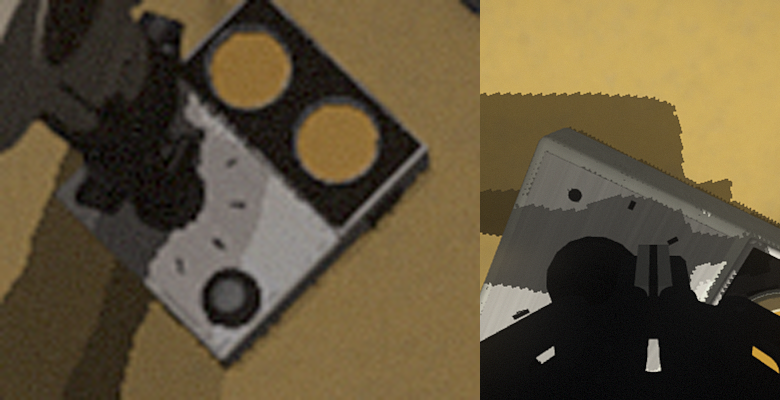

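The dot and bars one and two are uncovered, the shaker has not moved, and the push force has returned to zero three times: the selector is at three. On to four and five.

step_arm(
  rows=[
    {"turn": [0,0,-3.6],"offset": [0.3,-2.3,0],"claw": 0},
    {"turn": [0,0,-3.6],"offset": [0.2,-2.3,0],"claw": 0},
    {"turn": [0,0,-3.6],"offset": [0.1,-2.3,0],"claw": 0},
    {"turn": [0,0,-3.6],"offset": [-0.1,-2.3,0],"claw": 0},
    {"turn": [0,0,-3.6],"offset": [-0.2,-2.3,0],"claw": 0},
  ],
)

```text
time: 6.82
ee_pos: [549.3, -194.4, 69.3]
tool_rot: [-2.787, -1.446, -0.002]
force: [0.5, 2.6, -0.5]
grip_width: -0.001
grasp_force: 1.1
```

step_arm(
  rows=[
    {"turn": [0,0,-3.6],"offset": [-0.4,-2.2,0],"claw": 0},
    {"turn": [0,0,-3.6],"offset": [-0.5,-2.2,0],"claw": 0},
    {"turn": [0,0,-3.6],"offset": [-0.6,-2.2,0],"claw": 0},
    {"turn": [0,0,-3.6],"offset": [-0.8,-2.1,0],"claw": 0},
    {"turn": [0,0,-3.6],"offset": [-0.9,-2.1,0],"claw": 0},
    {"turn": [0,0,0],"offset": [0,0,0],"claw": 0},
  ],
)

```text
time: 7.32
ee_pos: [545.6, -206.6, 69.3]
tool_rot: [-2.98, -0.993, 0.0]
force: [-0.1, 0.5, 0.5]
grip_width: -0.0
grasp_force: 0.0
```

step_arm(
  rows=[
    {"turn": [0,0,-3.6],"offset": [-1.0,-2.0,0],"claw": 0},
    {"turn": [0,0,-3.6],"offset": [-1.2,-2.0,0],"claw": 0},
    {"turn": [0,0,-3.6],"offset": [-1.3,-1.9,0],"claw": 0},
    {"turn": [0,0,-3.6],"offset": [-1.4,-1.8,0],"claw": 0},
    {"turn": [0,0,-3.6],"offset": [-1.5,-1.7,0],"claw": 0},
  ],
)

```text
time: 7.73
ee_pos: [540.3, -214.6, 69.3]
tool_rot: [-3.097, -0.515, -0.003]
force: [1.0, 2.3, -0.3]
grip_width: 0.002
grasp_force: 1.0
```

step_arm(
  rows=[
    {"turn": [0,0,-3.6],"offset": [-1.6,-1.6,0],"claw": 0},
    {"turn": [0,0,-3.6],"offset": [-1.7,-1.5,0],"claw": 0},
    {"turn": [0,0,-3.6],"offset": [-1.8,-1.4,0],"claw": 0},
    {"turn": [0,0,-1],"offset": [-0.5,-0.4,0],"claw": 0},
    {"turn": [0,0,0],"offset": [0,0,0],"claw": 0},
    {"turn": [0,0,0],"offset": [0,0,0],"claw": 0},
  ],
)

```text
time: 8.23
ee_pos: [534.0, -220.6, 69.3]
tool_rot: [-3.135, -0.196, -0.0]
force: [-0.5, -0.7, -0.0]
grip_width: 0.003
grasp_force: 0.0
```

```bash
python3 - <<'E'
from h import *
st()
E
```

```text
t 8.2333 pos [ 534.  -220.6   69.3] yawx 7.2 z [ 0.  0. -1.] q [-22.5  29.1  -2.4  58.5   0.  150.4] F [-0.5 -0.7 -0. ] g 0.003
```

The force is zero again, so it should rest at five. I back off, lift and check.

step_arm(
  rows=[
    {"turn": [0,0,0],"offset": [3,0,0],"claw": 0},
    {"turn": [0,0,0],"offset": [1,0,8],"claw": 0},
    {"turn": [0,0,0],"offset": [0,0,20],"claw": 0},
    {"turn": [0,0,0],"offset": [0,0,20],"claw": 0},
    {"turn": [0,0,0],"offset": [-20,-4,20],"claw": 0},
    {"turn": [0,0,0],"offset": [-35,-5,0],"claw": 0},
    {"turn": [0,0,0],"offset": [-35,-5,0],"claw": 0},
    {"turn": [0,0,0],"offset": [0,0,0],"claw": 0},
    {"turn": [0,0,0],"offset": [0,0,0],"claw": 0},
  ],
)

```text
time: 8.98
ee_pos: [446.5, -234.8, 138.1]
tool_rot: [-3.136, -0.19, -0.0]
force: [0.1, -0.2, 0.8]
grip_width: 0.002
grasp_force: 0.0
```

```bash
python3 - <<'E'
from h import *
st()
a=snap('top','t4.png');b=snap('wrist','w5.png')
cv2.imwrite('pics/c4.png',np.hstack([cv2.resize(cv2.imread('pics/t4.png')[160:260,195:315],(360,300),interpolation=cv2.INTER_CUBIC),cv2.resize(cv2.imread('pics/w5.png')[:,80:640],(420,300))]))
E
```

```text
t 8.9833 pos [ 446.5 -234.8  138.1] yawx 6.9 z [ 0.  0. -1.] q [-27.7  17.8  -8.7  63.5   0.  145.3] F [ 0.1 -0.2  0.8] g 0.002
```

View pics/c4.png

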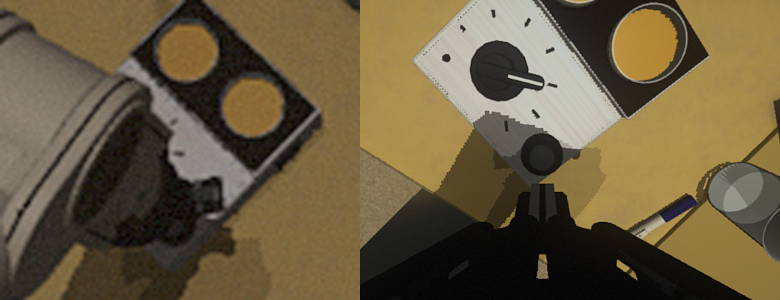

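The wrist view shows the dot at (447,58), then bars one to four; the pointer is on the fifth bar (552,85), with six (536,114) and seven (507,126) beyond it. The start button is at (542,154) in the crop; I locate it.

```bash
python3 - <<'E'
from h import *
s,m=st()
T=np.eye(4);T[:3,:3]=m;T[:3,3]=s['ee_pos'];k,C=K('wrist');P=T@C
im=cv2.imread('pics/w5.png',0)[165:240,280:365]
d=P[:3,:3]@np.linalg.solve(k,[322.7,205.3,1]);o=P[:3,3]
for z in (54,58,62):print(z,o+d*(z-o[2])/d[2])
p=np.load('p.npy');print(S(p,(-62,-55,58)))
E
```

```text
t 9.0833 pos [ 449.1 -235.2  138.2] yawx 7.0 z [ 0.002 -0.001 -1.   ] q [-27.6  17.9  -8.5  63.4   0.  145.3] F [-0.3 -0.4 -0.3] g 0.001
54 [ 449.20630816 -233.58136315   54.        ]
58 [ 450.53097188 -233.41533342   58.        ]
62 [ 451.85563559 -233.24930369   62.        ]
[ 447.83530863 -234.83701453   58.        ]
```

step_arm(
  rows=[
    {"turn": [0,0,0],"offset": [0,0.5,-20],"claw": 0},
    {"turn": [0,0,0],"offset": [0,0,-20],"claw": 0},
    {"turn": [0,0,0],"offset": [0,0,-15],"claw": 0},
    {"turn": [0,0,0],"offset": [0,0,-9],"claw": 0},
    {"turn": [0,0,0],"offset": [0,0,-4],"claw": 0},
    {"turn": [0,0,0],"offset": [0,0,0],"claw": 0},
    {"turn": [0,0,0],"offset": [0,0,0],"claw": 0},
  ],
)

```text
time: 9.67
ee_pos: [448.8, -233.9, 70.1]
tool_rot: [-3.135, -0.194, -0.001]
force: [-1.5, 2.0, 3.3]
grip_width: -0.003
grasp_force: 1.9
```

step_arm(
  rows=[
    {"turn": [0,0,0],"offset": [0,0,-1],"claw": 0},
    {"turn": [0,0,0],"offset": [0,0,-1],"claw": 0},
    {"turn": [0,0,0],"offset": [0,0,0],"claw": 0},
  ],
)

```text
time: 9.92
ee_pos: [448.9, -234.0, 69.8]
tool_rot: [3.136, 0.193, 0.003]
force: [-5.6, 4.1, 14.9]
grip_width: 0.002
grasp_force: 7.9
```

step_arm(
  rows=[
    {"turn": [0,0,0],"offset": [0,0,-1],"claw": 0},
    {"turn": [0,0,0],"offset": [0,0,-1],"claw": 0},
    {"turn": [0,0,0],"offset": [0,0,0],"claw": 0},
  ],
)

```text
time: 10.17
ee_pos: [448.9, -234.0, 69.5]
tool_rot: [3.135, 0.193, 0.004]
force: [-8.6, 6.5, 27.2]
grip_width: 0.001
grasp_force: 13.7
```

step_arm(
  rows=[
    {"turn": [0,0,0],"offset": [0,0,2],"claw": 0},
    {"turn": [0,0,0],"offset": [0,0,1.5],"claw": 0},
    {"turn": [0,0,0],"offset": [0,0,0],"claw": 0},
  ],
)

```text
time: 10.42
ee_pos: [449.1, -234.2, 70.0]
tool_rot: [3.135, 0.193, 0.003]
force: [-1.0, 1.8, 5.1]
grip_width: 0.004
grasp_force: 2.9
```

step_arm(
  rows=[
    {"turn": [0,0,0],"offset": [0,0,1.5],"claw": 0},
    {"turn": [0,0,0],"offset": [0,0,0],"claw": 0},
    {"turn": [0,0,0],"offset": [0,0,0],"claw": 0},
  ],
)

```text
time: 10.67
ee_pos: [449.1, -234.2, 70.5]
tool_rot: [-3.136, -0.193, -0.003]
force: [0.8, 2.5, 3.2]
grip_width: -0.003
grasp_force: 1.8
```

step_arm(
  rows=[
    {"turn": [0,0,0],"offset": [0,0,2],"claw": 0},
    {"turn": [0,0,0],"offset": [0,0,0],"claw": 0},
    {"turn": [0,0,0],"offset": [0,0,0],"claw": 0},
  ],
)

```text
time: 10.92
ee_pos: [448.5, -234.6, 72.4]
tool_rot: [3.135, 0.192, 0.001]
force: [1.0, 0.2, 2.6]
grip_width: -0.003
grasp_force: 1.2
```

```bash
python3 - <<'E'
from h import *
st()
a=cv2.imread('pics/w2.png')[130:240,80:210];b=cv2.imread('pics/w5.png')[150:260,270:400]
cv2.imwrite('pics/c5.png',cv2.convertScaleAbs(np.hstack([cv2.resize(x,(390,330),interpolation=cv2.INTER_CUBIC) for x in (a,b)]),alpha=1.8))
E
```

```text
t 10.9167 pos [ 448.5 -234.6   72.4] yawx 7.0 z [ 0.001 -0.001 -1.   ] q [-27.6  21.8 -13.9  54.3  -0.  145.4] F [1.  0.2 2.6] g -0.003
```

View pics/c5.png

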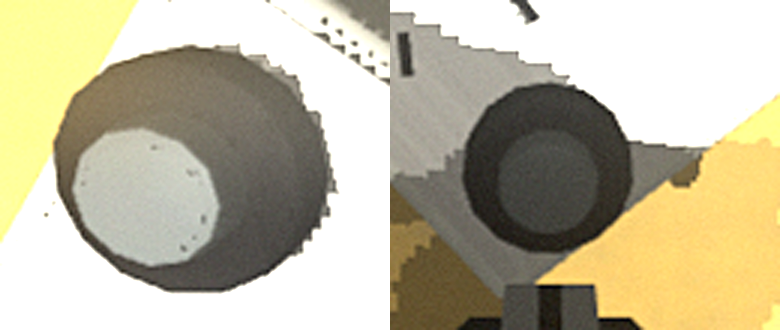

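The crop shows the grey button top at (147,197) and (548,183), inside and above the wider black ring. I triangulate its height and centre from the two wrist views.

```bash
python3 - <<'E'
from h import *
k,C=K('wrist')
def ry(pos,yaw,u,v):
    y=np.radians(yaw);T=np.eye(4);T[:3,:3]=np.array([[np.cos(y),np.sin(y),0],[np.sin(y),-np.cos(y),0],[0,0,-1]]);T[:3,3]=pos
    P=T@C;d=P[:3,:3]@np.linalg.solve(k,[u,v,1]);return P[:3,3],d/np.linalg.norm(d)
def tri(r):
    A=sum(np.eye(3)-np.outer(d,d) for o,d in r);b=sum((np.eye(3)-np.outer(d,d))@o for o,d in r);X=np.linalg.solve(A,b)
    return X.round(1),[np.linalg.norm(np.cross(X-o,d)).round(2) for o,d in r]
a=([491.2,-156.1,72.0],173.6);b=([446.5,-234.8,138.1],7.0);b2=([449.1,-235.2,138.2],7.0)
for B in (b,b2):
  print('top',tri([ry(*a,129,195.7),ry(*B,322.7,211)]),'ring',tri([ry(*a,143.3,186.7),ry(*B,322.7,206)]))
E
```

```text
top (array([ 449.1, -233.5,   75.3]), [np.float64(1.03), np.float64(1.03)]) ring (array([ 448.4, -233.4,   63.3]), [np.float64(0.88), np.float64(0.88)])
top (array([ 450.1, -234.5,   72.7]), [np.float64(1.75), np.float64(1.75)]) ring (array([ 449.5, -234.5,   60.4]), [np.float64(1.59), np.float64(1.59)])
```

The button top is at z ≈ 75 and the ring below 66. The hard stop at 70 was therefore the full 5 mm of travel, with about 3–4 N of spring force just before it. Now I lift straight off and check.

step_arm(
  rows=[
    {"turn": [0,0,0],"offset": [0,0,2],"claw": 0},
    {"turn": [0,0,0],"offset": [0,0,5],"claw": 0},
    {"turn": [0,0,0],"offset": [0,0,20],"claw": 0},
    {"turn": [0,0,0],"offset": [0,0,40],"claw": 0},
    {"turn": [0,0,0],"offset": [0,0,40],"claw": 0},
    {"turn": [0,0,0],"offset": [-35,0,20],"claw": 0},
    {"turn": [0,0,0],"offset": [-35,0,20],"claw": 0},
    {"turn": [0,0,0],"offset": [-35,0,0],"claw": 0},
    {"turn": [0,0,0],"offset": [0,0,0],"claw": 0},
    {"turn": [0,0,0],"offset": [0,0,0],"claw": 0},
  ],
)

```text
time: 11.75
ee_pos: [341.0, -234.1, 219.6]
tool_rot: [3.136, 0.188, -0.001]
force: [-0.3, -0.4, 0.6]
grip_width: -0.0
grasp_force: 0.0
```

```bash
python3 - <<'E'
from h import *
st()
snap('top','t6.png');snap('wrist','w6.png')
cv2.imwrite('pics/c6.png',np.hstack([cv2.resize(cv2.imread('pics/t6.png')[150:300,195:375],(400,333),interpolation=cv2.INTER_CUBIC),cv2.resize(cv2.imread('pics/w6.png')[:240,120:408],(400,333))]))
E
```

```text
t 11.75 pos [ 341.  -234.1  219.6] yawx 6.9 z [-0.001 -0.    -1.   ] q [-34.4   4.4 -12.8  72.8  -0.  138.7] F [-0.3 -0.4  0.6] g -0.0
```

View pics/c6.png

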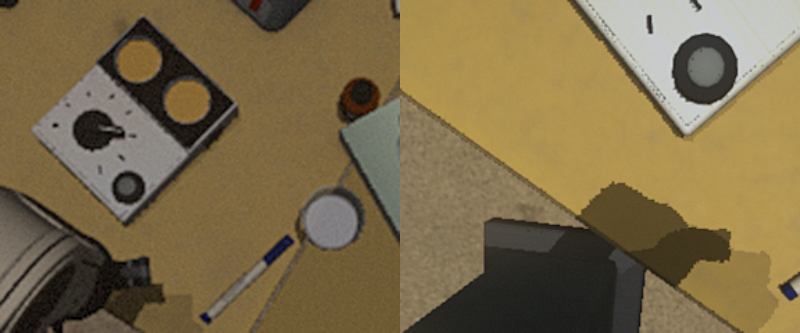

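The pointer rests on the fifth bar (128,133) in the top view. The button is up at (128,187), and the shaker, dishes, bottle, beaker and marker stand where they were. I hand in.

```bash
python3 -c "
from h import *
print(env.job_done())"
```

```text
the job is handed in; nothing more can be done
None
```

The selector was pushed click by click from off to speed five. The start button was then pressed to its stop (about 27 N at the wrist, firmer than the 4 N spring needs) and came back up. Nothing else looked moved in the last pictures, and the job was handed in at about 12 s.

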